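# Hold the thick dilator level over the inspection panel

### The job

Three steel dilators lie in the cavities of the moulded grey silicone holder: lift the thickest one straight up clear of the holder, keep it level all the way, and bring it over the flat back-lit inspection panel. Finish while still holding it there in the gripper, steady and level about 12 cm above the panel's face, centred over it and lying lengthwise along it (either end first). Leave the other two dilators in the holder and do not disturb the other things on the counter.

Things in the scene. Friction and masses are not known exactly. Their poses are not given: they have to be found in the camera images.
- holder: dark grey silicone holder, fixed, 218 (x) x 208 x 52 mm; origin on the counter under the middle cavity. Three V cavities (45 deg faces, rods lie centred) along its x at y = -64, 0, +64 mm, formed by cross ribs 16 mm thick at x = -55 and +55, tops at 52 mm. Between the ribs a 94 mm trough is open for the fingers, floor 5 mm up. End walls 34 mm high at x = -96 and +116, side walls 26 mm.
- dilator_thick_mid (a point): thickest steel dilator: rod 20 mm in diameter, 190 mm long, ~0.34 kg; point = balance point on its axis, over the trough's middle (holder x = 0) at the start, axis 34 mm above the counter. Own x from rounded tip (-84 mm) to end of flat tab (+106; tab 40 x 26 x 5). Lies along the holder's x, tab to +x, in any cavity. Next rod 64 mm away: open the jaws only part way (45 mm).
- dilator_medium_mid (a point): medium dilator, the same shape and length, rod 15 mm in diameter; its balance point, axis 31 mm above the counter; stays in the holder
- dilator_thin_mid (a point): thin dilator, the same shape and length, rod 10 mm in diameter; its balance point, axis 27 mm above the counter; stays in the holder
- panel_top (a point): centre of the upper face of the back-lit inspection panel: a flat rectangular white panel in an aluminium frame, fixed, 260 mm long (this point's x) by 130 mm wide (y), face 18 mm above the counter; x lies along its length, z up
- gallipot_mid (a point): bystander: stainless gallipot (small round bowl), 72 mm across, 45 mm high; point half-way up
- forceps_mid (a point): bystander: Allis tissue forceps lying flat, 160 mm long (x), 45 mm wide over the ring handles, 8 mm high; point in the middle
- corner_guard_mid (a point): bystander: ridged grey silicone corner guard, 50 mm by 50 mm, 40 mm high; point half-way up
- bottle_mid (a point): bystander: upright white bottle, 48 mm in diameter, 110 mm high; point half-way up

How it is judged:
By the outcome, as a careful person would: the job done as asked, in the order asked, and still so for the second after the job is handed in, while the arm keeps its last pose, push and grip.
It also fails if it takes over 48 s, if anything falls off the work surface, if the arm or the gripper's body presses on something with over 40 N, if the wrist force passes 120 N, or if a joint passes its speed limit or range.

### The arm

A 7-joint arm with a two-finger parallel gripper is mounted at the origin on the work surface. World frame = base frame: x ahead of the robot, y to its left, z up, the work surface at z = 0. Lengths are in m, angles in rad, forces in N, time in s.
With the tool pointing down it reaches from about 0.425 to 0.8 m from the base axis. Payload 8.3 kg.
Tool frame: the origin (TCP) lies at the very end of the fingers, on their centre line; the grasp point (between the pads) lies 19 mm behind it (bot.grip_depth is the distance from the TCP to the grasp point, in m); z points along the fingers, y is the direction in which the jaws open and shut (so a half turn about z gives the same grasp; the last joint's range is limited). The gripper opens to 85 mm and grips with 20 to 120 N. Pads are 22 mm wide; open, the fingers measure 114 mm over their backs; the gripper's body (76 mm by 85 mm) begins 54 mm behind the grasp point. The pads swing forward as they close: fully open they stand 13 mm farther back than shut.
Start: joints at [1.041, 0.383, 0.016, 1.37, -0.006, 1.388, -0.046], TCP at [0.281, -0.558, 0.231] pointing down, gripper open.
Joint ranges: [-2.95, 2.95], [-0.25, 2.06], [-1.52, 1.56], [0.18, 2.33], [-1.44, 4.58], [0.02, 2.06], [-3.01, 3.01]. Speed limits (rad/s): [2.39, 2.39, 3.01, 3.01, 3.14, 3.14, 3.14].

### API

Orientations are given as a unit quaternion [w, x, y, z].
In Python, from workcell import bot, get_image gives the robot as it stands.
- The arm moves only by the tool move_arm, never from a script. Its argument "rows" is a list that holds one entry, the list of rows, each a list of 4 numbers: the shift along the world's x, y, z in m, then the turn about the world's z in degrees. In form: [[[dx, dy, dz, roll], ...]]. A call has 1 to 12 rows; each row is the pose to reach, as a shift and turn from the pose commanded when the call began; what a row does not reach only later rows make up. A row lasts 1/12 s, in which the tool goes at most 41.7 mm and 7.16 degrees, less where a joint would pass 70% of its speed; a pose out of reach is approached as far as the arm can. A call with a gripper value outside its range is refused whole. "grip" is the closure in counts, from 0 (fully open) to 255 (shut), set as the call begins (left out, the last holds). The fingers move at their own pace and stop on an object; "force" is the grip in N (left out, the last holds). Time passes only in rows, so rows that repeat a pose let the fingers close. It gives the time, the measured TCP pose, the force and the opening at its end, in the units of the state.
- bot.state(): the state, without advancing time (a new reading comes with each control period).
- get_image(name): name is "side" or "top"; returns a dict with "frame" (400x640x3 uint8, red, green, blue), "fx", "fy", "cx", "cy" (pixels), "extrinsics" (4x4, takes a point from camera to world coordinates). Camera axes: x right, y down, z forward; pixel columns grow to the right and rows downward; lengths in m; the calibration is good to about 2 mm. A picture is of the moment at which its call begins. There is no depth.
- bot.sign_off(): hands the job in, once; it reports no verdict.
The state is a dict: "t": time; "q": joint angles; "joint_velocities": joint speeds; "joint_torque": joint torques, N m; "tcp_pos": TCP position; "eef_rot": TCP orientation; "force": force on the tool from outside, world axes, zero at the start; "wrist_torque": the same for the moment, N m; "width": finger opening in m.
Only numpy, scipy, OpenCV 4.12 (cv2) and the standard library are available. Lean on these libraries where they do the work, as an engineer would, in place of code of your own. Each camera call takes 0.05 s, during which the arm holds its last target.

## Working session

There is one attempt and no reset: what is moved stays moved. The work goes in short steps, Python scripts to look and compute and a tool call to move; the robot and the scene stay as the last step left them, time stands still between calls to the robot, and variables do not carry over. Pictures are saved under pics/ and viewed, and the job is handed in when it is done.

Besides the shell and the picture viewer there is one more tool, called after "Call:" as name([rows], argument=value, ...), one row to a line, values as JSON. move_arm: Moves the arm, as the interface text tells. Its arguments: {"type":"object","properties":{"rows":{"type":"array","items":{"type":"array","items":{"type":"array","items":{"type":"number"}}}},"grip":{"type":"number"},"force":{"type":"number"}},"required":["rows"]}

```bash
mkdir -p pics
python3 - <<'E'
from workcell import bot,get_image
import cv2,numpy as np
for n in("top","side"):
    d=get_image(n);cv2.imwrite(f"pics/{n}0.png",d["frame"][:,:,::-1])
    print(n,d["fx"],d["fy"],d["cx"],d["cy"]);print(np.round(d["extrinsics"],4).tolist())
s=bot.state();print({k:np.round(v,3).tolist() for k,v in s.items()},bot.grip_depth)
E
```

```text
top 394.7357639236087 394.7357639236087 322.85478192730864 190.87879154657878
[[0.0141, -0.9943, 0.1054, 0.5128], [-0.9991, -0.0182, -0.0383, -0.0742], [0.04, -0.1048, -0.9937, 0.9955], [0.0, 0.0, 0.0, 1.0]]
side 406.2892787082429 406.2892787082429 322.06765617821173 204.31897603276553
[[-0.9886, -0.0836, 0.1253, 0.5127], [-0.1505, 0.5149, -0.844, 0.7095], [0.006, -0.8532, -0.5216, 0.5446], [0.0, 0.0, 0.0, 1.0]]
{'t': 0.1, 'q': [1.041, 0.384, 0.016, 1.371, -0.006, 1.388, -0.047], 'joint_velocities': [-0.0, -0.002, 0.0, -0.003, 0.002, -0.0, 0.001], 'joint_torque': [0.004, -62.914, 0.848, -37.275, 0.017, 0.011, 0.0], 'tcp_pos': [0.281, -0.558, 0.23], 'eef_rot': [-0.001, 0.973, 0.231, -0.0], 'force': [-0.601, -0.304, -0.333], 'wrist_torque': [-0.011, -0.046, -0.01], 'width': 0.085} 0.0187
```

View pics/top0.png

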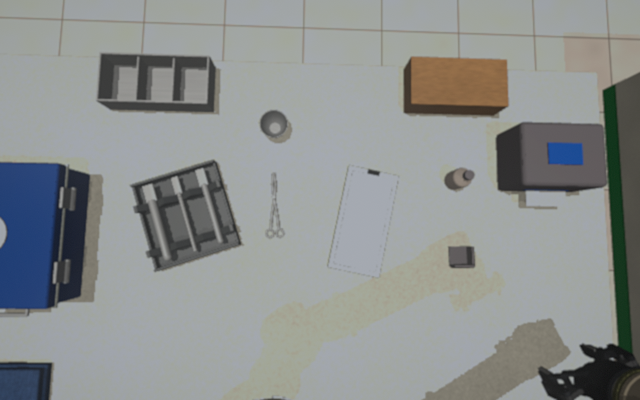

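View pics/side0.png

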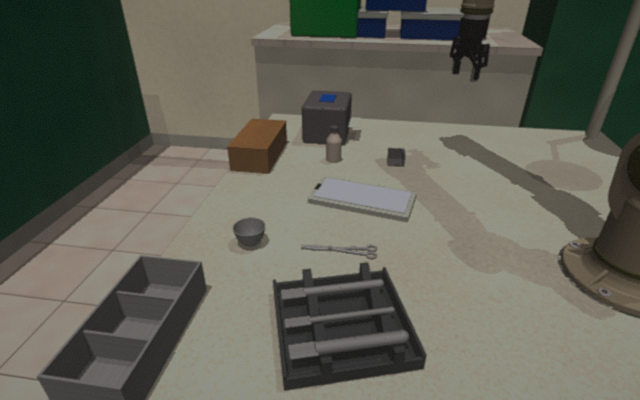

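Run:
```python
import cv2
a=cv2.imread("pics/top0.png");b=cv2.imread("pics/side0.png")
cv2.imwrite("pics/tz.png",cv2.resize(a[150:280,120:250],None,fx=4.6,fy=4.6,interpolation=cv2.INTER_CUBIC))
cv2.imwrite("pics/sz.png",cv2.resize(b[260:390,265:425],None,fx=4.6,fy=4.6,interpolation=cv2.INTER_CUBIC))
cv2.imwrite("pics/pz.png",cv2.resize(a[155:285,315:415],None,fx=4.6,fy=4.6,interpolation=cv2.INTER_CUBIC))
```

```text
(no output)
```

View pics/tz.png

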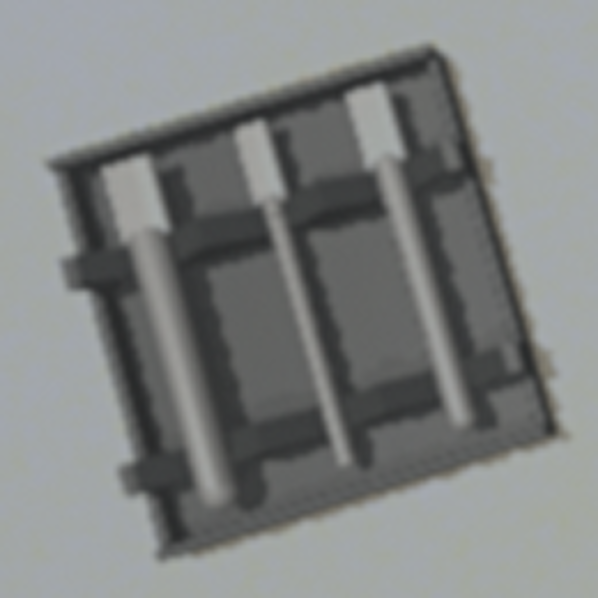

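View pics/sz.png

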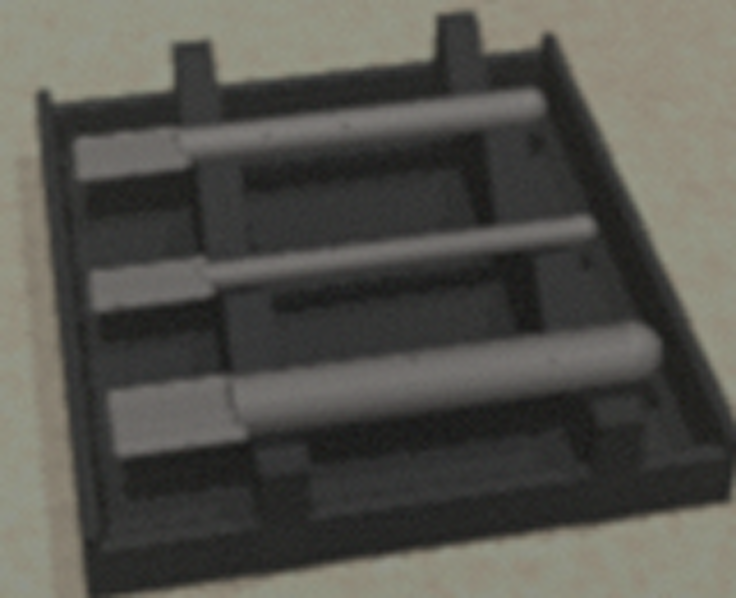

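View pics/pz.png

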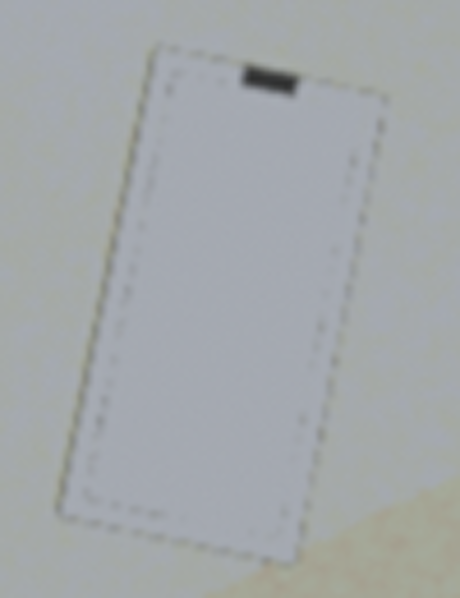

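```bash
cat > h.py <<'E'
from workcell import bot,get_image
import numpy as np,cv2
def ray(n,uv,d=None):
    d=d or get_image(n);E=np.array(d["extrinsics"])
    r=E[:3,:3]@np.array([(uv[0]-d["cx"])/d["fx"],(uv[1]-d["cy"])/d["fy"],1]);return E[:3,3],r
def atz(n,uv,z,d=None):
    o,r=ray(n,uv,d);return o+r*(z-o[2])/r[2]
def proj(d,p):
    E=np.linalg.inv(np.array(d["extrinsics"]));c=E[:3,:3]@np.asarray(p)+E[:3,3]
    return np.array([d["fx"]*c[0]/c[2]+d["cx"],d["fy"]*c[1]/c[2]+d["cy"]])
def uz(o,z): return (o[0]+(z[0]+.5)/4.6-.5,o[1]+(z[1]+.5)/4.6-.5)
E
python3 - <<'E'
from h import *
T=get_image("top");S=get_image("side")
t=lambda p,z:atz("top",uz((120,150),p),z,T)
s=lambda p,z:atz("side",uz((265,260),p),z,S)
for f,a,b in((t,(127,162),(220,505)),(s,(114,425),(661,350))):
    A=f(a,.0345 if f is t else .034);B=f(b,.034);v=A-B;L=np.linalg.norm(v);
    print("tab",A,"tip",B,"L",L,"yaw",np.degrees(np.arctan2(v[1],v[0])),"mid",B+v*84/190)
# rod axis from edge midpoints top
a=t(((133+165)/2,231.5),.034);b=t((214,490),.034);v=a-b;print("rod yaw",np.degrees(np.arctan2(v[1],v[0])),a,b)
for q in(((140,230)),):pass
# other rods yaw
for a,b in(((258,125),(345,465)),((368,90),(463,425))):
    A=t(a,.03);B=t(b,.029);v=A-B;print(np.linalg.norm(v),np.degrees(np.arctan2(v[1],v[0])),B+v*84/190)
P=[atz("top",uz((315,155),p),.018,T) for p in((155,45),(385,97),(297,563),(60,515))]
P=np.array(P);print(P,"c",P.mean(0),[np.linalg.norm(P[i]-P[(i+1)%4]) for i in range(4)])
v=P[0]+P[1]-P[2]-P[3];print("yaw",np.degrees(np.arctan2(v[1],v[0])))
# side panel
b=S["frame"];cv2.imwrite("pics/spz.png",cv2.resize(b[170:225,300:425],None,fx=4.6,fy=4.6,interpolation=cv2.INTER_CUBIC)[:,:,::-1])
E
```

```text
tab [0.62164325 0.3126401  0.0345    ] tip [0.44476002 0.25506093 0.034     ] L 0.1860195864371077 yaw 18.03114868693327 mid [0.52296103 0.28051698 0.03422105]
tab [0.61973634 0.31391309 0.034     ] tip [0.4411539  0.25451144 0.034     ] L 0.18820266116579448 yaw 18.39860893916532 mid [0.52010614 0.28077322 0.034     ]
rod yaw 17.06027669266471 [0.58537533 0.29934846 0.034     ] [0.45235851 0.25852807 0.034     ]
0.18540868616902326 16.83945244786995 [0.54414133 0.21753079 0.02944211]
0.18493393221161467 17.97001995633453 [0.56490282 0.15902158 0.02944211]
[[ 0.68467292 -0.17500373  0.018     ]
 [ 0.65846808 -0.30169942  0.018     ]
 [ 0.4069004  -0.2529132   0.018     ]
 [ 0.43073686 -0.12622459  0.018     ]] c [ 0.54519457 -0.21396023  0.018     ] [np.float64(0.1293773216314935), np.float64(0.2562545450539743), np.float64(0.12891152338514034), np.float64(0.25857866538181074)]
yaw -10.924117789695527
```

View pics/spz.png

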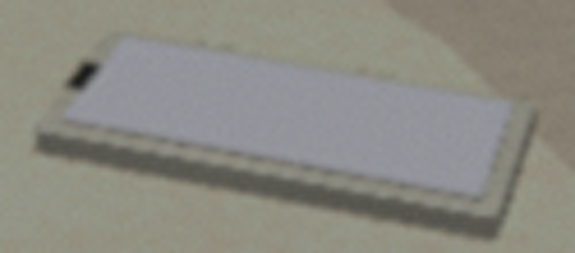

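Call:
move_arm([
  [[0.02, 0.027, 0.005, 0], [0.044, 0.059, 0.01, 0], [0.068, 0.091, 0.015, 0], [0.092, 0.123, 0.02, 0], [0.116, 0.155, 0.02, 0], [0.14, 0.187, 0.02, 0], [0.164, 0.219, 0.02, 0], [0.188, 0.251, 0.02, 0], [0.212, 0.283, 0.02, 0], [0.236, 0.315, 0.02, 0], [0.256, 0.342, 0.02, 0], [0.27, 0.36, 0.02, 0]],
], grip=120)

```text
t: 1.2
tcp_pos: [0.5532, -0.1936, 0.2512]
eef_rot: [-0.001, 0.972, 0.233, 0.0]
force: [0.2, 0.7, -0.0]
width: 0.0454
```

Run:
```python
from h import *
S=get_image("side")
P=np.array([atz("side",uz((300,170),p),.018,S) for p in((38,135),(497,220),(540,108),(110,35))])
print(P,P.mean(0),[np.linalg.norm(P[i]-P[(i+1)%4]) for i in range(4)])
v=P[0]+P[3]-P[2]-P[1];print(np.degrees(np.arctan2(v[1],v[0])))
s=bot.state();print({k:np.round(v,4).tolist() for k,v in s.items()})
```

```text
[[ 0.67875702 -0.16267891  0.018     ]
 [ 0.43038949 -0.1162942   0.018     ]
 [ 0.40308344 -0.23795163  0.018     ]
 [ 0.65705946 -0.28660951  0.018     ]] [ 0.54232235 -0.20088356  0.018     ] [np.float64(0.2526617779596495), np.float64(0.12468420129702458), np.float64(0.2585950644948265), np.float64(0.1258156514248922)]
-10.713630905429525
{'t': 1.25, 'q': [0.4657, 0.3045, -0.2427, 1.439, 0.069, 1.4066, -0.8722], 'joint_velocities': [0.0374, -0.0229, 0.0198, 0.0347, -0.0165, -0.0019, 0.0995], 'joint_torque': [11.9325, -57.8198, 8.5107, -36.4744, 2.2962, 0.7848, 0.3279], 'tcp_pos': [0.5552, -0.1896, 0.2509], 'eef_rot': [-0.0017, 0.9718, 0.2358, 0.0011], 'force': [-0.1185, 3.8614, -0.3033], 'wrist_torque': [0.3002, 0.0113, -0.0543], 'width': 0.0453}
```

Call:
move_arm([
  [[0, 0.025, 0, 0], [0, 0.063, 0, -1], [0, 0.102, 0, -2], [0, 0.141, 0, -3], [0, 0.18, 0, -4], [0, 0.219, 0, -5], [0, 0.258, 0, -6], [-0.005, 0.297, 0, -7], [-0.01, 0.336, 0, -8], [-0.015, 0.375, 0, -8.5], [-0.02, 0.41, 0, -9], [-0.025, 0.44, 0, -9]],
])

```text
t: 2.25
tcp_pos: [0.5254, 0.2444, 0.2512]
eef_rot: [-0.0, 0.988, 0.155, -0.0]
force: [1.0, -0.4, -0.1]
width: 0.045
```

Call:
move_arm([
  [[-0.004, 0.02, -0.02, 0], [-0.0045, 0.0385, -0.04, 0], [-0.0045, 0.0385, -0.07, 0], [-0.0045, 0.0385, -0.1, 0], [-0.0045, 0.0385, -0.12, 0], [-0.0045, 0.0385, -0.13, 0], [-0.0045, 0.0385, -0.13, 0], [-0.0045, 0.0385, -0.13, 0]],
])

```text
t: 2.92
tcp_pos: [0.5221, 0.2803, 0.1218]
eef_rot: [-0.0, 0.988, 0.154, -0.0]
force: [0.1, -0.3, 0.1]
width: 0.0451
```

Run:
```python
from h import *
T=get_image("top");S=get_image("side")
s=bot.state();print({k:np.round(v,4).tolist() for k,v in s.items() if k in("t","q","tcp_pos","eef_rot","force")})
q=s["eef_rot"];print("axis yaw of y",2*np.degrees(np.arctan2(q[2],q[1]))-90)
c=np.hstack([cv2.resize(T["frame"][140:290,110:260],(400,400)),cv2.resize(S["frame"][230:400,250:420],(400,400))])
cv2.imwrite("pics/a1.png",c[:,:,::-1])
```

```text
{'t': 3.0167, 'q': [-0.186, 0.43, -0.4712, 1.5936, 0.2078, 1.165, -1.9635], 'tcp_pos': [0.5228, 0.2809, 0.1232], 'eef_rot': [-0.0005, 0.988, 0.1541, 0.0014], 'force': [-0.6195, -0.1998, 0.3706]}
axis yaw of y -72.26708468576999
```

View pics/a1.png

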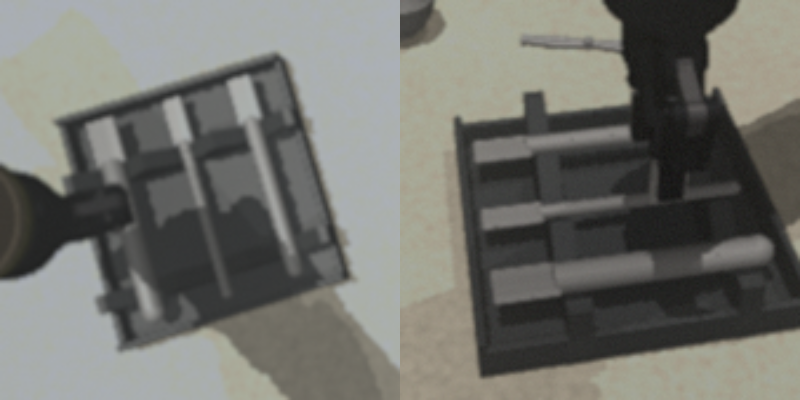

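Run:
```python
from h import *
T=get_image("top");S=get_image("side");p=bot.state()["tcp_pos"]
c=[]
for d,(x,y,w) in((T,(110,140,150)),(S,(250,230,170))):
    im=cv2.resize(d["frame"][y:y+w,x:x+w],(400,400)).copy();k=400/w
    yaw=np.radians(17.8);ax=np.array([np.cos(yaw),np.sin(yaw),0]);ay=np.array([-ax[1],ax[0],0])
    for P,col in((p,(255,0,0)),):
        u=(proj(d,P)-(x,y))*k;cv2.circle(im,tuple(int(i) for i in u),4,col,-1)
    m=np.array([.5215,.2805,.034])
    for a in(-84,66,106,0):
        for l in(-10,10):
            u=(proj(d,m+ax*a/1000+ay*l/1000)-(x,y))*k;cv2.circle(im,tuple(int(i) for i in u),2,(0,255,0),-1)
    # holder outline
    hm=m+ay*-.064
    for X,Y,Z in((-.102,-.104,.034),(-.102,.104,.034),(.116,.104,.034),(.116,-.104,.034)):
        u=(proj(d,np.r_[(hm+ax*X+ay*Y)[:2],Z])-(x,y))*k;cv2.circle(im,tuple(int(i) for i in u),2,(255,255,0),-1)
    c.append(im)
cv2.imwrite("pics/a2.png",np.hstack(c)[:,:,::-1])
```

```text
(no output)
```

View pics/a2.png

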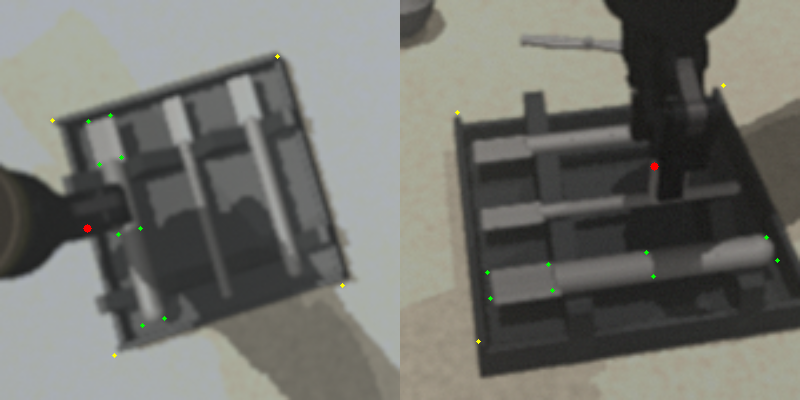

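Call:
move_arm([
  [[0, 0, -0.01, 0], [0, 0, -0.025, 0], [0, 0, -0.04, 0], [0, 0, -0.055, 0], [0, 0, -0.065, 0], [0, 0, -0.07, 0], [0, 0, -0.07, 0]],
], grip=140)

```text
t: 3.7
tcp_pos: [0.5212, 0.28, 0.05]
eef_rot: [0.0, 0.988, 0.154, -0.001]
force: [-0.9, -1.2, -0.3]
width: 0.0382
```

Run:
```python
from h import *
T=get_image("top");S=get_image("side")
c=np.hstack([cv2.resize(T["frame"][140:290,110:260],(400,400)),cv2.resize(S["frame"][260:400,270:410],(400,400))])
cv2.imwrite("pics/a3.png",c[:,:,::-1])
```

```text
(no output)
```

View pics/a3.png

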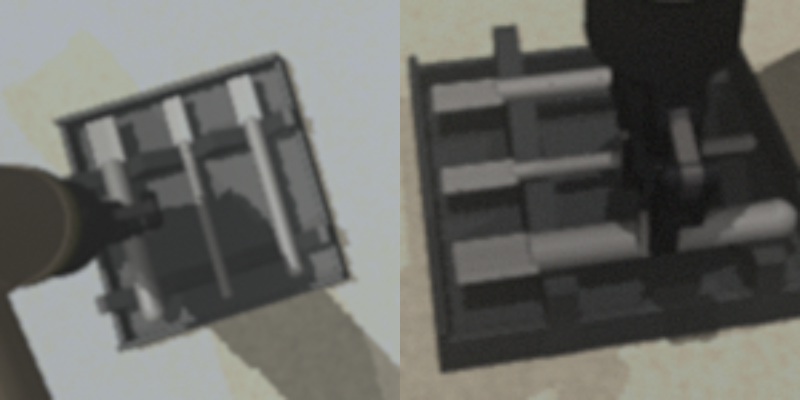

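The fingers straddle the thick rod: near finger in front at (660,230), far finger beyond it at (145,213) in the top half. I'm going down to grasp height.

Call:
move_arm([
  [[0, 0, -0.006, 0], [0, 0, -0.012, 0], [0, 0, -0.018, 0], [0, 0, -0.024, 0], [0, 0, -0.03, 0], [0, 0, -0.035, 0], [0, 0, -0.035, 0], [0, 0, -0.035, 0]],
])

```text
t: 4.47
tcp_pos: [0.5215, 0.2803, 0.0158]
eef_rot: [0.0, 0.988, 0.154, -0.0]
force: [0.2, -0.4, 0.1]
width: 0.0386
```

Call:
move_arm([
  [[0, 0, 0, 0], [0, 0, 0, 0], [0, 0, 0, 0], [0, 0, 0, 0], [0, 0, 0, 0], [0, 0, 0, 0]],
], grip=255, force=30)

```text
t: 4.97
tcp_pos: [0.5226, 0.2793, 0.0167]
eef_rot: [0.001, 0.988, 0.154, 0.0]
force: [0.6, -4.2, 3.3]
width: 0.0192
```

Call:
move_arm([
  [[0, 0, 0, 0], [0, 0, 0, 0], [0, 0, 0, 0], [0, 0, 0, 0]],
], force=90)

```text
t: 5.3
tcp_pos: [0.5227, 0.2794, 0.017]
eef_rot: [0.001, 0.988, 0.154, 0.001]
force: [-0.7, -5.0, 5.3]
width: 0.0173
```

Call:
move_arm([
  [[0, 0, 0.003, 0], [0, 0, 0.008, 0], [0, 0, 0.014, 0], [0, 0, 0.02, 0], [0, 0, 0.026, 0], [0, 0, 0.032, 0], [0, 0, 0.038, 0], [0, 0, 0.044, 0], [0, 0, 0.048, 0], [0, 0, 0.05, 0], [0, 0, 0.05, 0], [0, 0, 0.05, 0]],
])

```text
t: 6.3
tcp_pos: [0.5217, 0.2804, 0.0662]
eef_rot: [-0.0, 0.988, 0.154, -0.0]
force: [0.1, -1.1, -5.0]
width: 0.0176
```

Run:
```python
from h import *
T=get_image("top");S=get_image("side")
print(bot.state()["wrist_torque"],bot.state()["force"])
c=np.hstack([cv2.resize(T["frame"][140:290,110:260],(400,400)),cv2.resize(S["frame"][230:400,250:420],(400,400))])
cv2.imwrite("pics/a4.png",c[:,:,::-1])
```

```text
[ 0.01744282 -0.02076886 -0.01584005] [ 0.1503074   0.39443496 -4.28133106]
```

View pics/a4.png

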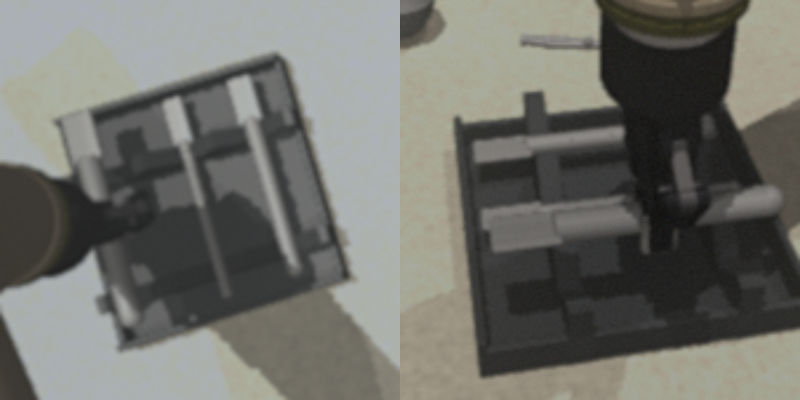

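Call:
move_arm([
  [[0, 0, 0.008, 0], [0, 0, 0.02, 0], [0, 0, 0.035, 0], [0, 0, 0.05, 0], [0, 0, 0.065, 0], [0, 0, 0.08, 0], [0, 0, 0.092, 0], [0, 0, 0.1, 0], [0, -0.004, 0.104, 0], [0, -0.012, 0.104, 0], [0, -0.024, 0.104, -0.5], [0.001, -0.038, 0.104, -1]],
])

```text
t: 7.4
tcp_pos: [0.5221, 0.2411, 0.1692]
eef_rot: [0.0, 0.989, 0.146, -0.001]
force: [0.5, -0.2, -4.8]
width: 0.0175
```

Call:
move_arm([
  [[0.001, -0.016, 0, -1], [0.002, -0.034, 0, -2], [0.003, -0.054, 0, -3], [0.004, -0.076, 0, -4.5], [0.005, -0.098, 0, -6], [0.006, -0.12, 0, -7.5], [0.007, -0.142, 0, -9], [0.008, -0.164, 0, -10.5], [0.009, -0.186, 0, -12], [0.01, -0.208, 0, -13.5], [0.011, -0.23, 0, -15], [0.012, -0.252, 0, -16.5]],
])

```text
t: 8.4
tcp_pos: [0.5339, -0.0127, 0.1698]
eef_rot: [0.0, 1.0, 0.0, -0.0]
force: [-0.2, 0.2, -4.0]
width: 0.0176
```

Call:
move_arm([
  [[0.001, -0.022, 0, -1.5], [0.002, -0.044, 0, -3], [0.003, -0.066, 0, -4.5], [0.004, -0.088, 0, -6], [0.005, -0.11, 0, -7.5], [0.006, -0.13, -0.005, -8.5], [0.007, -0.148, -0.01, -9.5], [0.008, -0.164, -0.015, -10.2], [0.009, -0.178, -0.02, -10.7], [0.009, -0.189, -0.023, -11], [0.009, -0.196, -0.025, -11], [0.009, -0.198, -0.025, -11]],
])

```text
t: 9.4
tcp_pos: [0.5433, -0.2088, 0.1444]
eef_rot: [-0.0, 0.996, -0.094, -0.001]
force: [0.3, -0.1, -4.7]
width: 0.0172
```

Call:
move_arm([
  [[0, 0, -0.003, 0], [0, 0, -0.008, 0], [0, 0, -0.013, 0], [0, 0, -0.018, 0], [0, 0, -0.022, 0], [0, 0, -0.024, 0], [0, 0, -0.025, 0], [0, 0, -0.025, 0], [0, 0, -0.025, 0], [0, 0, -0.025, 0]],
])

```text
t: 10.23
tcp_pos: [0.544, -0.2077, 0.1206]
eef_rot: [0.0, 0.996, -0.094, 0.0]
force: [-0.0, 0.1, -3.7]
width: 0.0173
```

Run:
```python
from h import *
T=get_image("top");S=get_image("side")
s=bot.state();print({k:np.round(v,4).tolist() for k,v in s.items()})
q=s["eef_rot"];print("yaw of y",2*np.degrees(np.arctan2(q[2],q[1]))-90)
cv2.imwrite("pics/top5.png",T["frame"][:,:,::-1]);cv2.imwrite("pics/side5.png",S["frame"][:,:,::-1])
c=np.hstack([cv2.resize(T["frame"][150:290,290:430],(400,400),interpolation=2),cv2.resize(S["frame"][100:250,290:440],(400,400),interpolation=2)])
cv2.imwrite("pics/a5.png",c[:,:,::-1])
```

```text
{'t': 10.3333, 'q': [0.4349, 0.3751, -0.1582, 1.6373, 0.0637, 1.1336, -1.4979], 'joint_velocities': [0.0012, 0.0023, 0.0006, 0.002, -0.0011, 0.0004, 0.0014], 'joint_torque': [-0.0145, -61.3707, -1.6765, -35.9096, 0.016, 0.0072, -0.0001], 'tcp_pos': [0.544, -0.2077, 0.1206], 'eef_rot': [0.0, 0.9956, -0.0937, 0.0003], 'force': [-0.4459, -0.2025, -4.4197], 'wrist_torque': [-0.0064, 0.058, -0.0447], 'width': 0.0175}
yaw of y -100.75368939672339
```

View pics/a5.png

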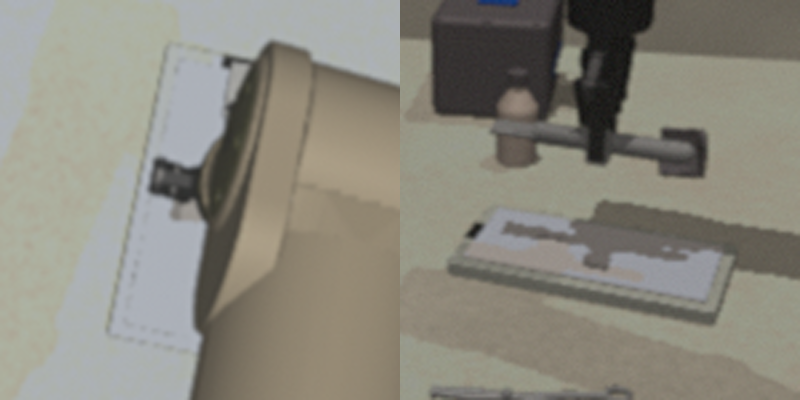

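View pics/side5.png

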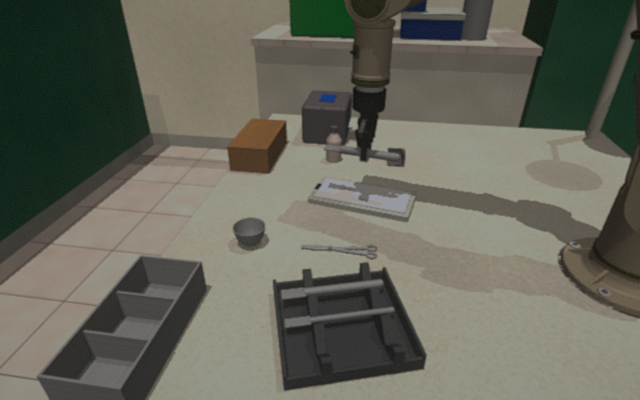

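Run:
```python
from h import *
from scipy.optimize import least_squares
T=get_image("top");S=get_image("side");s=bot.state();p=s["tcp_pos"]
yaw=np.radians(-10.75);ax=np.array([np.cos(yaw),np.sin(yaw),0])
m=np.array([p[0],p[1],p[2]+.0175])
for a in(-.084,.106):print("rod proj side",proj(S,m+ax*a))
g=S["frame"]
im=cv2.resize(g[135:180,315:415],None,fx=8,fy=8,interpolation=2)
for P in(m-ax*.084,m+ax*.106):
    u=(proj(S,P)-(315,135)+.5)*8-.5;cv2.circle(im,tuple(int(i) for i in u),3,(255,0,0),-1)
a=cv2.imread("pics/side0.png")[:,:,::-1]
im2=cv2.resize(a[175:220,305:420],None,fx=6.95,fy=6.95,interpolation=2)
def box(c,y):
    y=np.radians(y);X=np.array([np.cos(y),np.sin(y),0]);Y=np.array([-X[1],X[0],0]);return [np.array([*c,.018])+X*i*.13+Y*j*.065 for i,j in((1,1),(1,-1),(-1,-1),(-1,1))]
for c,col in(((.545,-.214),(255,0,0)),((.542,-.201),(0,255,0)),((.5435,-.2075),(0,0,255))):
    q=np.array([(proj(S,P)-(305,175)+.5)*6.95-.5 for P in box(c,-10.8)]).astype(int);cv2.polylines(im2,[q],True,col,1)
t=cv2.imread("pics/top0.png")[:,:,::-1];im3=cv2.resize(t[160:285,320:405],None,fx=4.6,fy=4.6,interpolation=2)
for c,col in(((.545,-.214),(255,0,0)),((.542,-.201),(0,255,0)),((.5435,-.2075),(0,0,255))):
    q=np.array([(proj(T,P)-(320,160)+.5)*4.6-.5 for P in box(c,-10.8)]).astype(int);cv2.polylines(im3,[q],True,col,1)
im2=im2[:,:800];
cv2.imwrite("pics/b1.png",np.vstack([np.pad(im,((0,0),(0,max(0,800-im.shape[1])),(0,0)))[:,:im2.shape[1]] if 0 else cv2.resize(im,(im2.shape[1],280)),im2[:310]])[:,:,::-1])
cv2.imwrite("pics/b2.png",im3[:,:,::-1])
```

```text
rod proj side [399.41840845 156.87585413]
rod proj side [323.98493281 145.86850438]
```

View pics/b1.png

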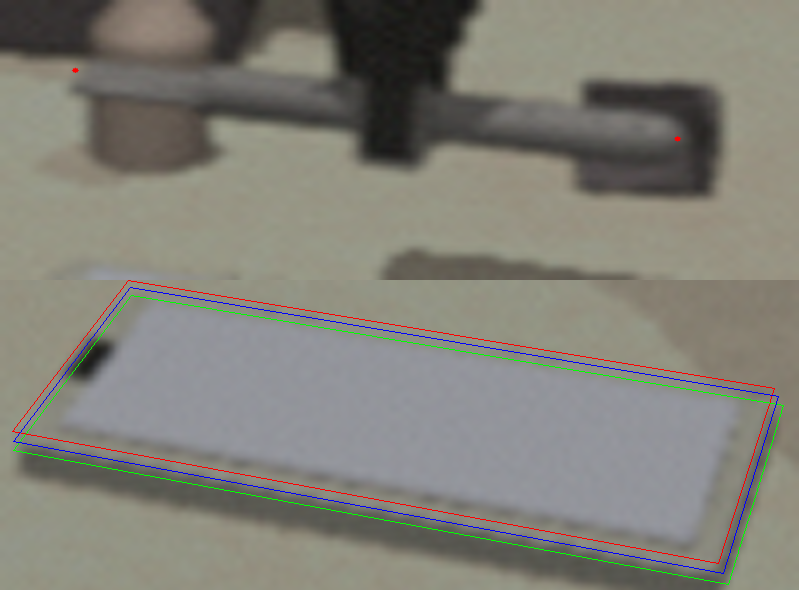

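View pics/b2.png

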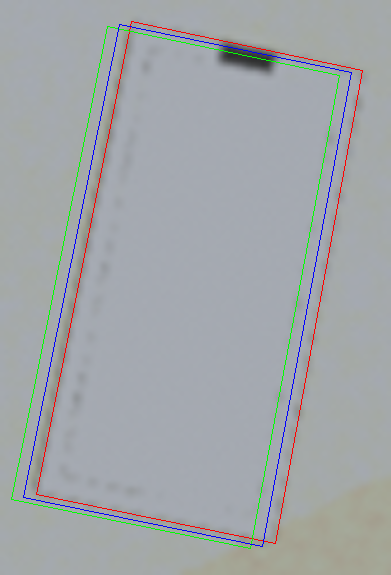

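Run:
```python
from h import *
S=get_image("side");s=bot.state();p=s["tcp_pos"]
yaw=np.radians(-10.75);ax=np.array([np.cos(yaw),np.sin(yaw),0])
m=np.array([p[0],p[1],p[2]+.0175])
E=np.array(S["extrinsics"]);v=m-E[:3,3];n=np.cross(ax,v);n/=np.linalg.norm(n)
out=[]
for x0,w in((318,50),(362,50)):
    im=cv2.resize(S["frame"][138:170,x0:x0+w],None,fx=16,fy=9 and 16,interpolation=2)
    for sg in(-1,1):
        q=[((proj(S,m+ax*a+n*sg*.01)-(x0,138)+.5)*16-.5).astype(int) for a in(-.084,.066)]
        cv2.line(im,tuple(map(int,q[0])),tuple(map(int,q[1])),(255,0,0),1)
    Y=np.array([-ax[1],ax[0],0])
    q=np.array([((proj(S,m+ax*a+Y*b)-(x0,138)+.5)*16-.5).astype(int) for a,b in((.066,.013),(.106,.013),(.106,-.013),(.066,-.013))]);cv2.polylines(im,[q],True,(0,255,0),1)
    out.append(im[:300] if 0 else cv2.resize(im,(800,300 if 0 else 299),interpolation=cv2.INTER_AREA))
cv2.imwrite("pics/b3.png",np.vstack(out)[:,:,::-1])
```

```text
(no output)
```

View pics/b3.png

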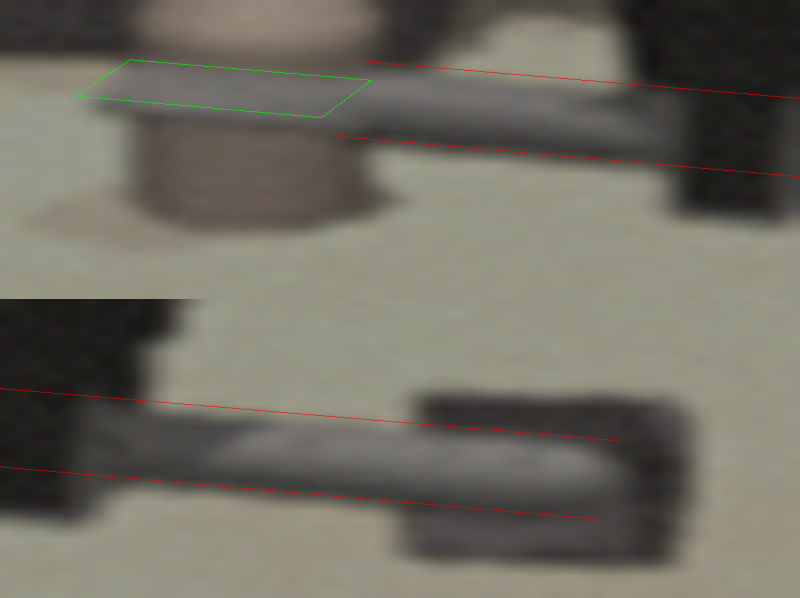

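Run:
```python
from h import *
from scipy.optimize import least_squares
S=get_image("side");p=bot.state()["tcp_pos"]
g=cv2.cvtColor(S["frame"],cv2.COLOR_RGB2GRAY).astype(float)
yaw=np.radians(-10.75)
E=np.array(S["extrinsics"])
def lower(m,pitch,yw,a):
    ax=np.array([np.cos(yw)*np.cos(pitch),np.sin(yw)*np.cos(pitch),np.sin(pitch)])
    n=np.cross(ax,m-E[:3,3]);n/=np.linalg.norm(n)
    if (proj(S,m+n)-proj(S,m))[1]<0:n=-n
    return proj(S,m+ax*a+n*.01)
m=np.array([p[0],p[1],p[2]+.0175])
pts=[]
for u in list(range(342,358))+list(range(373,386)):
    # model v at u
    aa=np.linspace(-.084,.066,60);L=np.array([lower(m,0,yaw,a) for a in aa]);v0=np.interp(u,L[::-1,0],L[::-1,1]) if L[0,0]>L[-1,0] else np.interp(u,L[:,0],L[:,1])
    r=np.arange(int(v0)-3,int(v0)+5);d=np.diff(g[r,u]);k=np.clip(d,0,None);
    j=k.argmax();sl=slice(max(0,j-1),j+2);e=(k[sl]*(r[:-1][sl]+.5)).sum()/k[sl].sum()
    pts.append((u,e,v0,k.max()))
P=np.array(pts);print(np.round(P,2).tolist())
print(np.polyfit(P[:,0],P[:,1],1),np.polyfit(P[:,0],P[:,2],1))
for pit in(0,1,2,-1):
    a,b=lower(m,np.radians(pit),yaw,-.07),lower(m,np.radians(pit),yaw,.06);print("pitch",pit,(b-a)[1]/(b-a)[0])
for y in(-9.75,-11.75):
    a,b=lower(m,0,np.radians(y),-.07),lower(m,0,np.radians(y),.06);print("yaw",y,(b-a)[1]/(b-a)[0])
```

```text
[[342.0, 153.39, 152.63, 45.0], [343.0, 153.55, 152.78, 46.0], [344.0, 153.7, 152.93, 42.0], [345.0, 153.89, 153.07, 42.0], [346.0, 154.17, 153.22, 43.0], [347.0, 154.14, 153.37, 47.0], [348.0, 154.34, 153.52, 47.0], [349.0, 154.46, 153.67, 45.0], [350.0, 154.57, 153.82, 42.0], [351.0, 154.65, 153.97, 44.0], [352.0, 154.88, 154.12, 42.0], [353.0, 155.17, 154.27, 40.0], [354.0, 155.22, 154.41, 41.0], [355.0, 155.31, 154.56, 48.0], [356.0, 155.44, 154.71, 49.0], [357.0, 155.53, 154.86, 47.0], [373.0, 158.14, 157.24, 44.0], [374.0, 158.1, 157.39, 43.0], [375.0, 158.17, 157.54, 45.0], [376.0, 158.34, 157.69, 43.0], [377.0, 158.54, 157.84, 42.0], [378.0, 158.68, 157.99, 41.0], [379.0, 158.89, 158.14, 36.0], [380.0, 159.21, 158.29, 41.0], [381.0, 159.18, 158.44, 42.0], [382.0, 159.27, 158.58, 45.0], [383.0, 159.45, 158.73, 50.0], [384.0, 159.66, 158.88, 41.0], [385.0, 159.8, 159.03, 36.0]]
[  0.14754492 102.9592866 ] [  0.14890195 101.70349194]
pitch 0 0.1489019548208238
pitch 1 0.16551120690479984
pitch 2 0.18216741356014413
pitch -1 0.13232945638882274
yaw -9.75 0.14119431167082333
yaw -11.75 0.15667878330874116
```

Call:
move_arm([
  [[0.001, -0.001, 0, 0], [0.002, -0.003, 0, 0], [0.002, -0.0035, 0, 0], [0.002, -0.0035, 0, 0], [0.002, -0.0035, 0, 0], [0.002, -0.0035, 0, 0], [0.002, -0.0035, 0, 0], [0.002, -0.0035, 0, 0]],
])

```text
t: 11.2
tcp_pos: [0.5458, -0.2111, 0.1203]
eef_rot: [-0.0, 0.996, -0.094, 0.0]
force: [0.2, -0.8, -4.8]
width: 0.0174
```

Run:
```python
from h import *
S=get_image("side");T=get_image("top");s=bot.state()
print({k:np.round(s[k],4).tolist() for k in("t","tcp_pos","eef_rot","force","width","joint_velocities")})
cv2.imwrite("pics/f.png",np.hstack([cv2.resize(S["frame"],(400,250)),cv2.resize(T["frame"],(400,250))])[:,:,::-1])
```

```text
{'t': 11.3, 'tcp_pos': [0.5458, -0.211, 0.1203], 'eef_rot': [-0.0, 0.9956, -0.0936, 0.0], 'force': [-0.317, 0.4704, -3.9822], 'width': 0.0173, 'joint_velocities': [0.0011, 0.0013, -0.0002, -0.0013, 0.003, 0.0011, 0.0012]}
```

View pics/f.png

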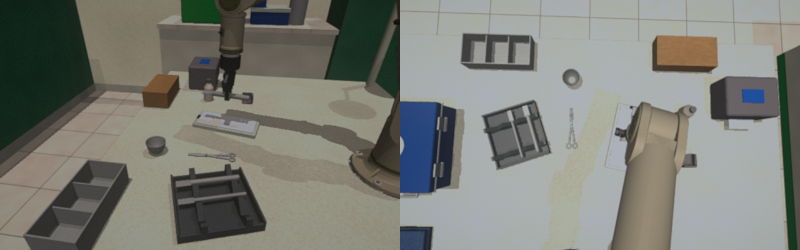

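The rod is held steady over the panel. The other two dilators are still in the holder, and the bystanders look undisturbed.

```bash
python3 -c "
from workcell import bot
print(bot.sign_off())"
```

```text
the job is handed in; nothing more can be done
None
```

I gripped the thickest dilator over the trough and lifted it straight up out of the holder. It was carried over to the inspection panel, and I handed the job in at about 11.3 s with it still in the gripper.

**Last checks:**
- **Position:** the TCP was at (0.546, -0.211, 0.120) m, which puts the rod's axis about 0.138 m up, 12 cm above the panel face.
- **Alignment:** the tool was turned to -10.75°, against a panel measured at -10.7° to -10.9°.
- **Level:** a side-camera edge fit, taken just before a final 4 mm shift, put the tilt at about 0.1°.
- **Steadiness:** the grip width held at 17.3–17.5 mm and the arm was nearly still. The last pictures show the other two dilators in the holder and the bystanders where they were.

**Disagreements:**
- **Panel centre:** the two cameras differed by about 13 mm on the panel's y (top -0.214, side -0.201). I set y at -0.211, nearer the top camera, which looks almost straight down. The side camera also placed the rod slightly off, so centring could be out by a few mm.
- **Grip width:** it reads 17.3 mm on a 20 mm rod, which I put down to the pads compressing. I saw no slipping.

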